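# Lay the hinge mandrel in the bending jig by way of the V-block

## Robot

A 6-joint arm with a two-finger parallel gripper is mounted at the origin on the work surface. World frame = base frame: x ahead of the robot, y to its left, z up, the work surface at z = 0. Lengths are in m, angles in rad, forces in N, time in s.
With the tool pointing down it reaches from about 0.25 to 0.775 m from the base axis. Payload 4 kg.
Tool frame: the origin (TCP) lies midway between the tips of the shut fingers; the grasp point (between the pads) lies 19 mm behind it; z points along the fingers, y is the line along which they close (so a half turn about z gives the same grasp; the last joint's range is limited). The gripper opens to 94 mm and grips with 3 to 60 N. Pads are 16 mm wide; open, the fingers measure 119 mm over their backs; the gripper's body (75 mm by 177 mm) begins 78 mm behind the grasp point.
Start: joints at [1.233, 0.087, 1.371, -0, 1.684, -0.103], TCP at [0.128, 0.535, 0.206] pointing down, gripper open.
Joint ranges: [-3.1, 3.1], [-0.76, 2.03], [0.27, 2.55], [-1.08, 4.22], [0.17, 2.65], [-2.57, 2.57]. Speed limits (rad/s): [2.79, 2.79, 3.14, 3.14, 3.14, 3.14].

## Interface

Orientations are given as [roll, pitch, yaw] about the fixed x, y, z axes, in that order (R = Rz(yaw) Ry(pitch) Rx(roll)).
In Python, from bench import get_obs, snapshot, close_job gives the robot as it stands. The module is installed in compiled form; this text tells all that it offers.
- The arm moves only by the tool drive_tool, never from a script. Its argument "commands" is a list of rows, each a list of 6 numbers: the shift along the tool's x, y, z in units of 0.04 m (1.0 is 0.04 m), then the turn, a rotation vector about the tool's x, y, z in units of 0.1 rad (1.0 is 0.1 rad). In form: [[dx, dy, dz, wx, wy, wz], ...]. A call has 1 to 20 rows; each row shifts and turns the commanded pose from where the row before left it, along the tool's axes as they then stand; what a row does not reach is not made up. A row lasts 1/8 s, in which the tool goes at most 62.5 mm and 10.7 degrees, less where a joint would pass 70% of its speed; a pose out of reach is approached as far as the arm can. A call with a number of a shift or a turn outside -1 to 1 is refused whole. A call with a gripper value outside its range is refused whole. "gripper" is the closure, from 0 (fully open) to 1 (shut), set as the call begins (left out, the last holds). The fingers move at their own pace and stop on an object; the grip force is fixed at half the most. Time passes only in rows, so rows that do not move let the fingers close. It gives the time, the measured TCP pose, the force, the opening and the grip force at its end, in the units of the state.
- get_obs(): the state, without advancing time (a new reading comes with each control period).
- snapshot(name): name is "scene" or "top" or "wrist"; returns a dict with "image" (400x640x3 uint8, blue, green, red), "range_z" (400x640 float32, m along the optical axis (not along the pixel's ray), 0 where there is no reading), "fx", "fy", "cx", "cy" (pixels), "rvec" (rotation vector, rad) and "tvec" (3), from world to camera coordinates, as OpenCV has them. Camera axes: x right, y down, z forward; pixel columns grow to the right and rows downward; lengths in m; the calibration is good to about 2 mm. A picture is of the moment at which its call begins.
- close_job(): hands the job in; it is judged then, once.
The state is a dict: "time": time; "joint_positions": joint angles; "qvel": joint speeds; "joint_torque": joint torques, N m; "tool_pos": TCP position; "ee_rot": TCP orientation; "wrist_force": force on the tool from outside, world axes, zero at the start; "wrist_torque": the same for the moment, N m; "width": finger opening in m; "finger_force": force on a finger pad.
Only numpy, scipy, OpenCV 4.12 (cv2) and the standard library are available. Lean on these libraries where they do the work, as an engineer would, in place of code of your own. Each camera call takes 0.05 s, during which the arm holds its last target. There are 200 camera calls.

## Task

Take the long pointed steel mandrel, which stands point down in the beech block, by its upper end and set it point down in the sloping V-block, its point against the foot stop, and let go. Then take it again by the side, around its middle, and lay it level in the two notched posts of the bending jig, centred, with its point towards the tall end plate, and let go. Leave everything else on the bench where it stands.

Things in the scene. Friction and masses are not known exactly. Their poses are not given: they have to be found in the camera images.
- mandrel: Loose plain steel rod, 14 mm diameter, 180 mm long, about 0.2 kg: one end a 10 mm long cone down to a blunt 8 mm flat (the point), the other plain and square. Origin at the point's flat, z along the rod towards the plain end. At the start it stands upright, point down, in one of the block's three bores, 135 mm of it showing: the tallest of the three rods.
- mandrel_mid (a point): Middle of the mandrel, on its axis, 90 mm from the point.
- mandrel_top (a point): Centre of the mandrel's plain end, 180 mm from the point.
- block: Beech scribing block, heavy and fixed, 70 x 170 x 60 mm high (x, y, z), with three upright 16 mm wide bores 45 mm deep, at y = -55, 0 and +55 mm. Origin at the centre of its underside. The three rods stand in the bores in any order.
- vblock: Fixed steel V-block whose groove slopes at 45 degrees: two 90 degree V saddles, 34 mm wide at the mouth, on an iron bar, with a foot stop below. Origin on the axis of a seated 14 mm rod, in the gap between the saddles, 110 mm above the bench. x runs up along the groove, y level across it, z square to it out of the V's mouth (45 degrees from vertical). The rod's axis is x, at y = z = 0.
- vblock_stop (a point): The spot on the flat foot stop that the mandrel's point meets when it lies in the V-block: 82 mm down the groove from the V-block's origin. The stop plate is 34 mm wide and reaches 3 mm above this spot, square to the groove.
- vblock_upper (a point): Middle of the upper saddle, on the seated rod's axis, 42 mm up the groove from the V-block's origin. Each saddle is 20 mm long; the lower one's middle lies 57 mm down the groove from the origin. The 79 mm gap between them is clear for fingers to 45 mm below the rod's axis. The seated mandrel sticks out 46 mm above the upper saddle.
- jig: Fixed bending jig: iron base 224 x 70 x 12 mm, two notched steel posts 14 mm thick at x = -50 and +50 mm with open-topped 90 degree V notches 34 mm wide at the mouth (rims 88 mm above the bench), and at x = 104 to 112 mm a taller steel end plate, 50 mm wide, top 112 mm above the bench. Origin at the centre of the base's underside, x along the notches towards the end plate, z up.
- jig_seat (a point): Where the middle of the mandrel lies when it is centred in the two notches: on the rod's axis midway between the posts, 75 mm above the bench. The point then ends 14 mm short of the end plate.
- punch_a: Bystander: loose short steel punch, 13 mm diameter, 85 mm long, standing in another bore of the block (origin at its lower end; 40 mm shows).
- punch_b: Bystander: loose short steel punch with a brass cap 18 mm wide, 92 mm long, standing in another bore of the block (origin at its lower end; 47 mm shows).
- canister: Bystander: loose aluminium canister of rivets with a screw top, 75 mm diameter, 95 mm high, on the robot's side of the block; origin at the centre of its underside.
- lantern_door: Bystander: loose pierced brass lantern door lying flat, 120 x 180 x 4 mm, beyond the block; origin at the centre of its underside.
- bead: Bystander: loose red glass droplet bead, 24 mm wide, 30 mm high, beyond the block; origin at the centre of its underside.
- hammer: Bystander: loose hammer lying on the bench beyond the fixtures; origin under its middle.
- anvil: Fixed cast iron stake anvil, about 100 x 200 mm, 120 mm high, beyond the block; origin at the centre of its underside.
Not all that is in view belongs to the job. What is shaped like the jig but orange or purple is not meant.

How it is judged:
On the way, in this order (a step that is already met when the one before it is completed fails the run):
1. the mandrel, held near its upper end, is lifted clear of the block (height (world z) of mandrel above 0.065 m and distance between the grasp point and mandrel_top below 0.06 m and contact force between the fingers and mandrel above 1 N), for 0.1 s.
2. the mandrel lies released in both saddles of the V-block, point down against the foot stop (within 8 mm) (distance between mandrel and vblock_stop below 0.008 m and y of mandrel_mid in the frame of vblock between -0.004 and 0.004 m and z of mandrel_mid in the frame of vblock below 0.004 m and angle between the z axis of mandrel and the x axis of vblock, either way round below 0.07 rad and contact force between the fingers and mandrel below 0.05 N and linear speed of mandrel below 0.02 m/s), for 0.3 s.
3. the mandrel, held by its side within 45 mm of its middle, is lifted out of the V-block (distance between the grasp point and mandrel_mid below 0.045 m and contact force between the fingers and mandrel above 1 N and contact force between mandrel and vblock below 0.02 N and distance between mandrel_mid and vblock above 0.04 m), for 0.1 s.
At the end, for the whole second after the job is handed in: The mandrel lies at rest in both notches of the bending jig, within 0.06 rad of their line, its middle within 12 mm of the seat point along the notches and 4 mm across and in height, its point towards the end plate; the gripper has let go (x of mandrel_mid in the frame of jig between -0.012 and 0.012 m and y of mandrel_mid in the frame of jig between -0.004 and 0.004 m and z of mandrel_mid in the frame of jig between 0.071 and 0.079 m and angle between the z axis of mandrel and the x axis of jig, either way round below 0.06 rad and x of mandrel in the frame of jig above 0.06 m and linear speed of mandrel below 0.02 m/s); the robot touches nothing.
It fails at once if a punch is pulled out or knocked (moved 20 mm) (distance of any of punch_a, punch_b from where it was at the start of the episode above 0.02 m).
It fails at once if the canister, lantern door, bead or hammer is moved 20 mm (distance of any of canister, lantern_door, bead, hammer from where it was at the start of the episode above 0.02 m).
It also fails if it takes over 64 s, if anything falls off the work surface, if the arm or the gripper's body presses on something with over 40 N, if the wrist force passes 120 N, or if a joint passes its speed limit or range.

## Working session

There is one attempt and no reset: what is moved stays moved. The work goes in short steps, Python scripts to look and compute and a tool call to move; the robot and the scene stay as the last step left them, time stands still between calls to the robot, and variables do not carry over. Pictures are saved under pics/ and viewed, at most 10 in all, crops included, and the job is handed in when it is done.

Besides the shell and the picture viewer there is one more tool, called as name(argument=value, ...) on one line, values as JSON. drive_tool: Moves the arm, as the interface text tells. Its arguments: {"type":"object","properties":{"commands":{"type":"array"},"gripper":{"type":"number"}},"required":["commands"]}

```bash
mkdir -p pics; cat > h.py <<'E'
import numpy as np, cv2
from bench import get_obs, snapshot
from scipy.spatial.transform import Rotation as Ro
def snap(n,f=None):
    s=snapshot(n)
    if f: cv2.imwrite('pics/'+f,s['image'])
    s['R']=cv2.Rodrigues(np.array(s['rvec'],float))[0]; s['t']=np.array(s['tvec'],float).ravel()
    return s
def cloud(s):
    v,u=np.mgrid[0:400,0:640]; z=s['range_z'].astype(float)
    P=np.stack([(u-s['cx'])/s['fx']*z,(v-s['cy'])/s['fy']*z,z],-1)
    W=(P-s['t'])@s['R']; W[z==0]=np.nan
    return W
def proj(s,p):
    c=s['R']@np.array(p)+s['t']; return s['fx']*c[0]/c[2]+s['cx'],s['fy']*c[1]/c[2]+s['cy']
E
python3 - <<'E'
from h import *
import pickle
a=snap('scene','s1.png');b=snap('top','t1.png')
pickle.dump((a,b),open('s.pkl','wb'))
for s in (a,b): print(s['fx'],s['cx'],s['cy'],-s['R'].T@s['t'],(s['range_z']>0).mean())
print(get_obs())
E
```

```text
418.4259713223356 323.7143832613935 196.10474202678787 [1.16716948 0.58668433 0.71899795] 0.99378515625
465.03618627655464 313.85428826033933 196.62659106535878 [0.43329178 0.00562685 1.56157914] 0.99588671875
{'time': 0.1, 'joint_positions': array([ 1.23290942e+00,  8.79212283e-02,  1.37206133e+00,  1.65003158e-06,
        1.68360150e+00, -1.03109501e-01]), 'qvel': array([-7.09798007e-04, -8.93930396e-04, -1.98093819e-03,  4.63204035e-05,
       -4.53569618e-04, -1.73498804e-04]), 'joint_torque': array([ 1.10777666e-03, -3.41256952e+01, -3.03300583e+01,  7.18842633e-02,
        3.05328949e-02, -8.97791460e-05]), 'tool_pos': array([0.12779389, 0.5344547 , 0.20442048]), 'ee_rot': array([-3.13961199e+00, -2.06600650e-04,  2.90681523e+00]), 'wrist_force': array([-0.73686998, -0.28779665, -0.39467645]), 'wrist_torque': array([-0.01587759,  0.03530417, -0.01620011]), 'finger_force': 0.0, 'width': 0.09383381092176084}
```

View pics/s1.png

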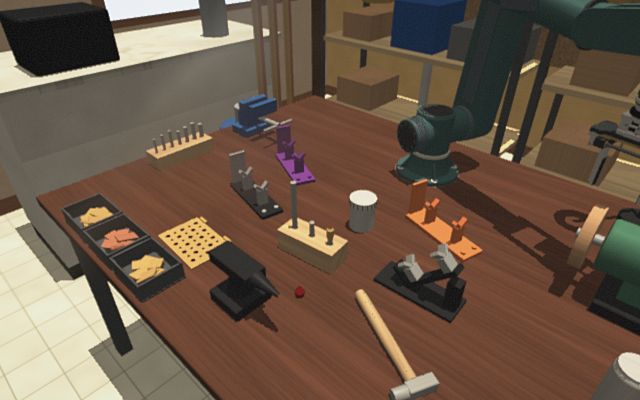

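View pics/t1.png

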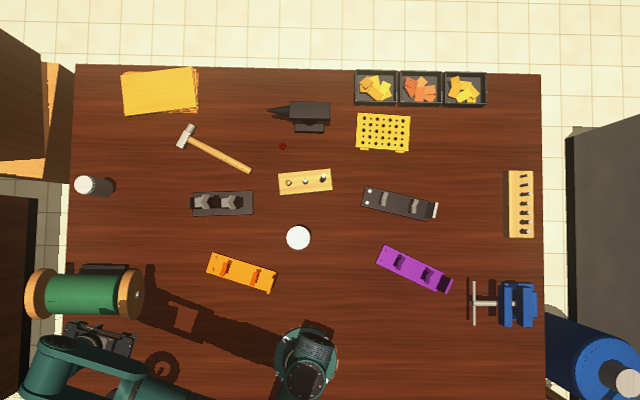

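The scene view shows the mandrel at (294,205) in the block's -y bore, the true jig (black) at (255,190) and the V-block at (425,280). The top view shows the block at (305,182), the jig at (400,203) with its end plate to the right, and the V-block at (222,203).

```bash
python3 - <<'E'
from h import *
import pickle
a,b=pickle.load(open('s.pkl','rb'))
A,B=cloud(a),cloud(b)
def rect(W,m,n):
    p=W[m][:,:2].astype(np.float32); r=cv2.minAreaRect(p*1000); print(n,m.sum(),'rect mm',np.round(r[0],1),np.round(r[1],1),round(r[2],1),'z',np.round(np.median(W[m][:,2]),4))
def box(W,x0,x1,y0,y1,z0,z1): 
    return (W[...,0]>x0)&(W[...,0]<x1)&(W[...,1]>y0)&(W[...,1]<y1)&(W[...,2]>z0)&(W[...,2]<z1)
def at(u,v): print((u,v),B[v,u])
for p in [(305,182),(222,203),(400,203),(330,179),(298,238)]: at(*p)
for W,n in((A,'S'),(B,'T')):
    rect(W,box(W,.35,.6,-.1,.15,.05,.07),n+' block')
    m=box(W,.35,.6,-.15,.15,.12,.3); print(n,'rod',m.sum(),np.nanmedian(W[m],0) if m.any() else '')
    rect(W,box(W,.3,.55,-.42,-.1,.008,.016),n+' jigbase')
    rect(W,box(W,.3,.55,-.42,-.1,.078,.095),n+' posts')
    rect(W,box(W,.3,.55,-.42,-.1,.1,.12),n+' plate')
    rect(W,box(W,.3,.55,.15,.45,.006,.025),n+' vbase')
    m=box(W,.3,.55,.15,.45,.06,.2);rect(W,m,n+' saddles'); print(np.percentile(W[m],[0,2,98,100],axis=0).round(4))
for n,s,(u0,u1,v0,v1) in (('v_scene',a,(360,480,235,325)),('v_top',b,(182,262,175,235))):
    c=s['image'][v0:v1,u0:u1]; cv2.imwrite(f'pics/{n}.png',cv2.resize(c,None,fx=5,fy=5,interpolation=cv2.INTER_NEAREST))
ci=[cv2.resize(b['image'][175:235,182:262],None,fx=5,fy=5),cv2.resize(b['image'][175:235,360:440],None,fx=5,fy=5)]
cs=[cv2.resize(a['image'][235:325,370:470],(400,300)),cv2.resize(a['image'][145:225,225:345],(400,300))]
cv2.imwrite('pics/c1.png',np.vstack([np.hstack(ci),np.hstack(cs)]))
E
```

```text
(305, 182) [0.57264934 0.00825619 0.09711106]
(222, 203) [0.50328051 0.2755167  0.05298544]
(400, 203) [ 0.51627272 -0.3100857   0.01614808]
(330, 179) [ 0.58737156 -0.07250653  0.06195022]
(298, 238) [nan nan nan]
S block 993 rect mm [499.1   4.5] [215.6 173. ] 4.7 z 0.059
S rod 161 [ 0.59047962 -0.04034215  0.16115226]
S jigbase 847 rect mm [ 425.4 -296.1] [257.  233.3] 2.4 z 0.0108
S posts 103 rect mm [ 422.9 -312.2] [172.3 237.3] 85.8 z 0.0836
S plate 66 rect mm [ 494.2 -397.4] [13.7 49.6] 80.0 z 0.1072
S vbase 2090 rect mm [421.3 273.9] [268.7 203.2] 6.9 z 0.0098
S saddles 1290 rect mm [415.5 303.5] [230.6 145.1] 1.8 z 0.0853
[[0.3012 0.2335 0.06  ]
 [0.311  0.2407 0.0609]
 [0.5278 0.3781 0.1465]
 [0.5326 0.3792 0.1505]]
T block 841 rect mm [569.5   9.7] [ 62.8 171.9] 2.0 z 0.0593
T rod 32 [ 0.58285366 -0.0445525   0.18938811]
T jigbase 1285 rect mm [ 424.1 -261.9] [250.5 313. ] 1.2 z 0.0117
T posts 91 rect mm [ 423.2 -315.4] [166.4 242.2] 87.8 z 0.0815
T plate 58 rect mm [ 492.2 -399.4] [11.  49.2] 76.4 z 0.1105
T vbase 1173 rect mm [424.3 301.3] [248.5 297. ] 0.3 z 0.0102
T saddles 450 rect mm [413.7 301.7] [225.2 147.2] 2.5 z 0.0855
[[0.3027 0.2314 0.0602]
 [0.3066 0.2367 0.0611]
 [0.5255 0.3764 0.1469]
 [0.5293 0.3788 0.1506]]
```

View pics/c1.png

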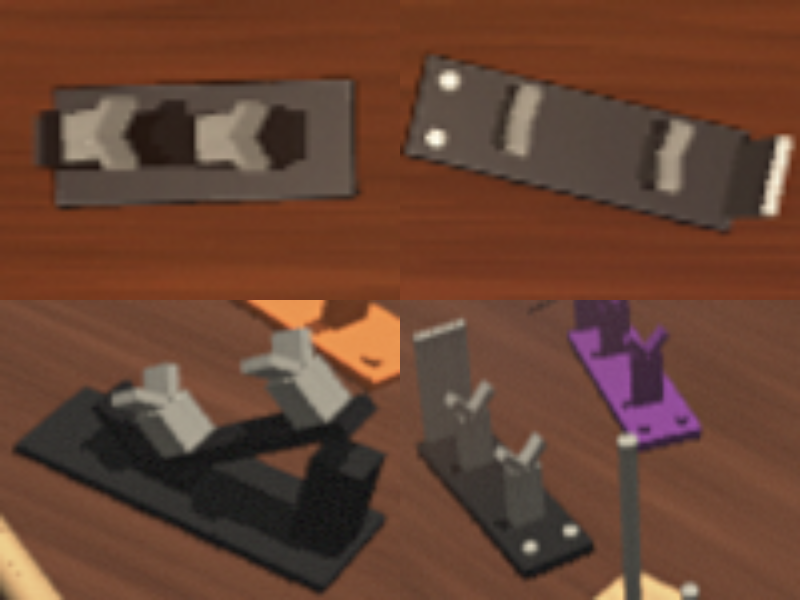

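```bash
cat > m.py <<'E'
from h import *
import pickle
a,b=pickle.load(open('s.pkl','rb'))
A,B=cloud(a),cloud(b)
def box(W,x0,x1,y0,y1,z0,z1): 
    return (W[...,0]>x0)&(W[...,0]<x1)&(W[...,1]>y0)&(W[...,1]<y1)&(W[...,2]>z0)&(W[...,2]<z1)
def rect(W,m,n):
    m=cv2.morphologyEx(m.astype(np.uint8),cv2.MORPH_OPEN,np.ones((2,2)))>0
    p=W[m][:,:2].astype(np.float32)
    if len(p)<5: print(n,'few');return
    r=cv2.minAreaRect(p*1000); q=cv2.boxPoints(r); e=max((q[1]-q[0],q[2]-q[1]),key=np.linalg.norm)
    print(n,m.sum(),np.round(r[0],1),np.round(r[1],1),'long axis deg',np.round(np.degrees(np.arctan2(e[1],e[0])),1),'z',np.round(np.median(W[m][:,2]),4))
if __name__=='__main__':
  for W,n in((A,'S'),(B,'T')):
    rect(W,box(W,.5,.65,-.12,.13,.055,.064),n+' block')
    m=box(W,.53,.62,-.1,-.0,.17,.2); print(n,'rodtop',m.sum(),np.nanmedian(W[m],0),np.nanmax(W[m],0))
    m=box(W,.53,.62,-.1,-.0,.11,.18); print(n,'rod',m.sum(),W[m].min(0) if m.any() else'',W[m].max(0) if m.any() else '')
    rect(W,box(W,.46,.6,-.42,-.18,.009,.016),n+' jigbase')
    rect(W,box(W,.46,.56,-.29,-.22,.06,.1),n+' post1')
    rect(W,box(W,.46,.56,-.37,-.30,.06,.1),n+' post2')
    rect(W,box(W,.46,.6,-.42,-.37,.09,.12),n+' plate')
    rect(W,box(W,.44,.6,.18,.39,.006,.016),n+' vbase')
    m=box(W,.45,.57,.2,.41,.06,.2); rect(W,m,n+' sad')
    # groove frame at ref (0.505,0.29,.11), axis +y up
    M=box(W,.44,.56,.15,.41,.05,.2); P=W[M]-[.505,.29,.11]
    g=np.stack([(P[:,1]+P[:,2])/2**.5,-P[:,0],(P[:,2]-P[:,1])/2**.5],1)*1000
    col=(a if n=='S' else b)['image'][M].mean(1)
    k=(g[:,2]>-12)&(g[:,2]<12)&(col>75); G=g[k]
    print('hist x',np.histogram(G[:,0],bins=np.arange(-110,110,4)))
    for lo,hi in((-90,-5),(5,90)):
        s=G[(G[:,0]>lo)&(G[:,0]<hi)]
        print(len(s),np.percentile(s,[1,5,50,95,99],axis=0).round(1).tolist())
E
python3 m.py
```

```text
S block 1085 [551.7   9.6] [130.3 169.7] long axis deg -83.1 z nan
S rodtop 66 [ 0.59039801 -0.04111333  0.18556975] [ 0.59505024 -0.03473122  0.1960764 ]
S rod 138 [ 0.58022383 -0.0489228   0.11007659] [ 0.59429313 -0.03570141  0.1799172 ]
S jigbase 493 [ 518.7 -289.2] [218.3  68.9] long axis deg 77.9 z nan
S post1 74 [ 491.4 -286. ] [139.4  40.6] long axis deg 49.8 z nan
S post2 63 [ 458.4 -377.7] [157.6  32.6] long axis deg 39.5 z 0.0678
S plate 110 [ 419.8 -462.5] [232.   40.5] long axis deg 42.3 z 0.0977
S vbase 1510 [504.3 286.1] [ 79.5 194.7] long axis deg -84.0 z nan
S sad 1235 [451.  269.7] [231.5 122.1] long axis deg 33.0 z nan
hist x (array([ 0,  0,  0,  0,  0,  2,  0,  0,  0,  4, 12, 17, 16, 27, 63,  7,  0,
        0,  0,  0,  0,  0,  0,  0,  0,  0,  0,  0,  0,  0,  0,  0,  0,  0,
       17, 17, 18, 24, 41, 64,  1,  0,  0,  0,  0,  0,  0,  0,  0,  0,  0,
        0,  0,  0]), array([-110, -106, -102,  -98,  -94,  -90,  -86,  -82,  -78,  -74,  -70,
        -66,  -62,  -58,  -54,  -50,  -46,  -42,  -38,  -34,  -30,  -26,
        -22,  -18,  -14,  -10,   -6,   -2,    2,    6,
[... 1166 characters left out ...]
  0,  0,  0,  0,  0,
       14, 17, 14, 18, 28, 20,  0,  0,  0,  0,  0,  0,  0,  0,  0,  0,  0,
        0,  0,  0]), array([-110, -106, -102,  -98,  -94,  -90,  -86,  -82,  -78,  -74,  -70,
        -66,  -62,  -58,  -54,  -50,  -46,  -42,  -38,  -34,  -30,  -26,
        -22,  -18,  -14,  -10,   -6,   -2,    2,    6,   10,   14,   18,
         22,   26,   30,   34,   38,   42,   46,   50,   54,   58,   62,
         66,   70,   74,   78,   82,   86,   90,   94,   98,  102,  106]))
97 [[-73.0, -24.1, -10.0], [-71.2, -21.3, -9.3], [-58.4, -1.8, 3.2], [-50.5, 15.6, 10.9], [-49.2, 18.2, 11.9]]
111 [[27.0, -20.9, -11.6], [27.8, -19.1, -9.9], [41.1, 0.6, 2.7], [47.9, 21.8, 10.4], [48.9, 22.3, 11.6]]
```

```bash
cat >> h.py <<'E'
def plan(pos,rpy=None):
    """rotation (units, tool axes) to do first, then shift (units, in tool axes after rotation)"""
    o=get_obs(); R0=Ro.from_euler('xyz',o['ee_rot']); R1=R0 if rpy is None else Ro.from_euler('xyz',rpy)
    w=(R0.inv()*R1).as_rotvec()/.1; d=R1.inv().apply(np.array(pos)-o['tool_pos'])/.04
    print('t',round(o['time'],2),'q',np.round(o['joint_positions'],2),'pos',o['tool_pos'].round(4),'rpy',o['ee_rot'].round(3),'w',round(o['width'],4),'F',o['wrist_force'].round(1),o['finger_force'])
    print('TURN',w.round(2),'SHIFT',d.round(3))
E
python3 -c "
from h import *
plan([.46,.27,.27],[np.pi,0,np.pi/2])"
```

```text
t 0.1 q [ 1.23  0.09  1.37  0.    1.68 -0.1 ] pos [0.1278 0.5345 0.2044] rpy [-3.14  -0.     2.907] w 0.0938 F [-0.7 -0.3 -0.4] 0.0
TURN [-2.000e-02  1.000e-02  1.336e+01] SHIFT [-6.611  8.305 -1.639]
```

drive_tool(commands=[[0,0,-0.117,0,0,0.954],[0,0,-0.117,0,0,0.954],[0,0,-0.117,0,0,0.954],[0,0,-0.117,0,0,0.954],[0,0,-0.117,0,0,0.954],[0,0,-0.117,0,0,0.954],[0,0,-0.117,0,0,0.954],[0,0,-0.117,0,0,0.954],[0,0,-0.117,0,0,0.954],[0,0,-0.117,0,0,0.954],[0,0,-0.117,0,0,0.954],[0,0,-0.117,0,0,0.954],[0,0,-0.117,0,0,0.954],[0,0,-0.117,0,0,0.954]])

```text
time: 1.85
tool_pos: [0.1279, 0.5347, 0.2705]
ee_rot: [-3.141, 0.001, 1.568]
wrist_force: [-0.8, 0.5, 0.5]
width: 0.0943
finger_force: 0.0
```

drive_tool(commands=[[-0.66,0.83,0,0,0,0],[-0.66,0.83,0,0,0,0],[-0.66,0.83,0,0,0,0],[-0.66,0.83,0,0,0,0],[-0.66,0.83,0,0,0,0],[-0.66,0.83,0,0,0,0],[-0.66,0.83,0,0,0,0],[-0.66,0.83,0,0,0,0],[-0.66,0.83,0,0,0,0],[-0.66,0.83,0,0,0,0],[0,0,0,0,0,0]])

```text
time: 3.22
tool_pos: [0.4615, 0.2691, 0.2697]
ee_rot: [-3.14, 0.001, 1.567]
wrist_force: [-0.7, 0.8, -0.2]
width: 0.0936
finger_force: 0.0
```

```bash
python3 - <<'E'
from h import *
import pickle
s=snap('wrist','w1.png'); pickle.dump(s,open('w1.pkl','wb'))
print('cam',-s['R'].T@s['t'],s['R'][2],s['fx'],(s['range_z']>0).mean())
plan([.586,-.045,.235],[np.pi,0,np.pi/2])
E
```

```text
cam [0.46122971 0.35121851 0.44793323] [-0.00344486 -0.28147736 -0.95956168] 333.84767840625653 0.99590234375
t 3.27 q [0.42 0.05 1.28 0.   1.81 0.43] pos [0.4604 0.2703 0.27  ] rpy [-3.14   0.     1.569] w 0.0945 F [ 0.2 -0.4 -0.2] 0.0
TURN [-0.02  0.   -0.02] SHIFT [-7.882  3.14   0.876]
```

View pics/w1.png

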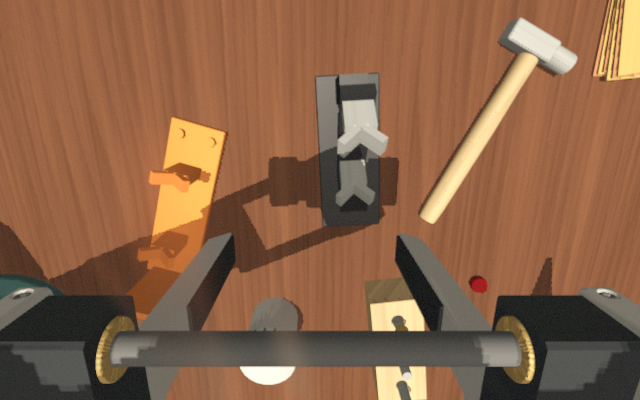

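Wrist view: V-block at (350,150), both saddles visible; hammer to the right, orange decoy left, block below (395,340).

```bash
cat > vf.py <<'E'
from m import *
from scipy.optimize import least_squares
w=pickle.load(open('w1.pkl','rb')); W=cloud(w)
def fr(p,P):
    x0,y0,psi=p; c,s=np.cos(psi),np.sin(psi); h=np.array([c,s,0]); k=np.array([0,0,1.])
    X=(h+k)/2**.5; Z=(k-h)/2**.5; Y=np.cross(Z,X); return (P-[x0,y0,.11])@np.stack([X,Y,Z],1)
for n,sets in (('S',[(a,A)]),('T',[(b,B)]),('W',[(w,W)]),('all',[(a,A),(b,B),(w,W)])):
    P=np.vstack([C[box(C,.45,.56,.18,.38,.05,.16)&(s['image'].mean(2)>70)] for s,C in sets])
    p=np.array([.507,.2855,np.radians(92)])
    for i in range(6):
        g=fr(p,P); r=g[:,2]-abs(g[:,1])+.0099
        k=(abs(r)<.005)&(abs(g[:,1])<.016)&(abs(g[:,1])>.002)&(((g[:,0]>-.064)&(g[:,0]<-.05))|((g[:,0]>.035)&(g[:,0]<.049)))
        f=lambda q:(lambda g:(g[:,2]-abs(g[:,1])+.0099)*500)(fr(q,P[k]))
        p=least_squares(f,p,loss='soft_l1').x
    g=fr(p,P); q=g[(abs(g[:,1])<.016)&(abs(g[:,2]-abs(g[:,1])+.0099)<.004)]
    lo=q[q[:,0]<0][:,0];hi=q[q[:,0]>0][:,0]
    print(n,k.sum(),p[:2].round(4),np.degrees(p[2]).round(2),'rms',(f(p)/500).std().round(4),'ext',np.percentile(lo,[2,98]).round(4),np.percentile(hi,[2,98]).round(4))
# block/rod/jig checks in wrist
m=box(W,.53,.63,-.12,.12,.12,.3);print('rod W',m.sum(),np.median(W[m],0) if m.any() else '')
E
python3 vf.py
```

```text
S 76 [0.5063 0.2844] 93.44 rms 0.0016 ext [-0.0679 -0.0458] [0.0315 0.0525]
T 60 [0.5049 0.2846] 93.42 rms 0.0021 ext [-0.0679 -0.0456] [0.0306 0.0519]
W 440 [0.5049 0.2834] 92.7 rms 0.0005 ext [-0.0662 -0.0473] [0.0316 0.0518]
all 576 [0.505  0.2834] 92.85 rms 0.0011 ext [-0.0666 -0.0467] [0.0316 0.0523]
rod W 0
```

drive_tool(commands=[[-0.788,0.314,0,0,0,0],[-0.788,0.314,0,0,0,0],[-0.788,0.314,0,0,0,0],[-0.788,0.314,0,0,0,0],[-0.788,0.314,0,0,0,0],[-0.788,0.314,0,0,0,0],[-0.788,0.314,0,0,0,0],[-0.788,0.314,0,0,0,0],[0,0,0,0,0,0]])

```text
time: 4.4
tool_pos: [0.5606, 0.0186, 0.2704]
ee_rot: [-3.14, -0.0, 1.57]
wrist_force: [-0.6, -0.1, -0.9]
width: 0.0941
finger_force: 0.0
```

```bash
python3 - <<'E'
from h import *
import pickle
s=snap('wrist','w2.png'); pickle.dump(s,open('w2.pkl','wb')); W=cloud(s)
m=(abs(W[...,0]-.586)<.03)&(abs(W[...,1]+.045)<.03)&(W[...,2]>.12)&(W[...,2]<.21)
print(m.sum())
if m.any():
    for lo in (.12,.14,.16,.18,.19):
        k=m&(W[...,2]>lo)&(W[...,2]<lo+.02); 
        if k.any(): print(lo,k.sum(),W[k].min(0).round(4),W[k].max(0).round(4))
plan([.586,-.045,.235],[np.pi,0,np.pi/2])
E
```

```text
680
0.12 101 [ 0.5772 -0.0445  0.1201] [ 0.5908 -0.0375  0.1399]
0.14 118 [ 0.5772 -0.0457  0.1401] [ 0.5906 -0.0374  0.1599]
0.16 152 [ 0.5772 -0.0446  0.1601] [ 0.5908 -0.0373  0.18  ]
0.18 309 [ 0.5772 -0.0517  0.1802] [ 0.5911 -0.0371  0.1955]
0.19 223 [ 0.5774 -0.0517  0.1901] [ 0.5911 -0.0374  0.1955]
t 4.45 q [-0.07  0.11  1.22  0.    1.81 -0.07] pos [0.5603 0.0197 0.2707] rpy [-3.141e+00 -1.000e-03  1.571e+00] w 0.0941 F [ 0.5  0.2 -0.5] 0.0
TURN [-0.01 -0.01  0.  ] SHIFT [-1.618  0.644  0.892]
```

View pics/w2.png

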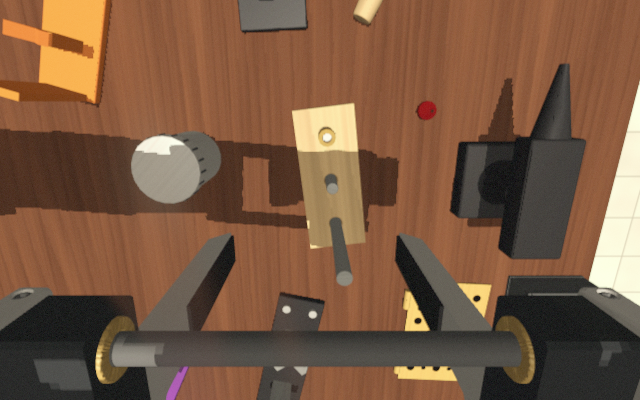

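The rod stands at (0.584,-0.0445), its top at pixel (344,280), between the fingers' line of approach.

drive_tool(commands=[[-0.535,0.2,0.2,0,0,0],[-0.535,0.2,0.2,0,0,0],[-0.535,0.2,0.2,0,0,0],[0,0,0,0,0,0],[0,0,0.57,0,0,0],[0,0,0.57,0,0,0],[0,0,0.57,0,0,0],[0,0,0.56,0,0,0],[0,0,0,0,0,0],[0,0,0,0,0,0]])

```text
time: 5.7
tool_pos: [0.5852, -0.0452, 0.1574]
ee_rot: [3.14, -0.0, 1.571]
wrist_force: [0.0, 0.1, 1.4]
width: 0.0944
finger_force: 0.0
```

drive_tool(commands=[[0,0,0,0,0,0],[0,0,0,0,0,0],[0,0,0,0,0,0],[0,0,0,0,0,0],[0,0,0,0,0,0],[0,0,0,0,0,0]], gripper=1)

```text
time: 6.45
tool_pos: [0.5846, -0.0452, 0.1561]
ee_rot: [-3.141, -0.0, 1.571]
wrist_force: [0.3, -0.3, 0.6]
width: 0.0379
finger_force: 0.0
```

drive_tool(commands=[[0,0,0,0,0,0],[0,0,0,0,0,0],[0,0,0,0,0,0],[0,0,0,0,0,0],[0,0,0,0,0,0]])

```text
time: 7.08
tool_pos: [0.5848, -0.0452, 0.1562]
ee_rot: [3.141, -0.0, 1.571]
wrist_force: [0.5, 1.2, -0.8]
width: 0.0134
finger_force: 30.0
```

drive_tool(commands=[[0,0,-0.5,0,0,0],[0,0,-0.5,0,0,0],[0,0,-0.8,0,0,0],[0,0,-0.9,0,0,0],[0,0,-0.9,0,0,0],[0,0,0,0,0,0],[0,0,0,0,0,0]])

```text
time: 7.95
tool_pos: [0.5841, -0.0452, 0.298]
ee_rot: [-3.138, -0.001, 1.571]
wrist_force: [-0.3, -0.3, -2.7]
width: 0.0137
finger_force: 30.0
```

```bash
cat >> h.py <<'E'
O=np.array([.5049,.2834,.11]); ps=np.radians(92.75)
hh=np.array([np.cos(ps),np.sin(ps),0]); kk=np.array([0,0,1.]); X=(hh+kk)/2**.5; Z=(kk-hh)/2**.5; Y=np.cross(Z,X)
R1=np.stack([-Z,np.cross(-X,-Z),-X],1); RPY1=Ro.from_matrix(R1).as_euler('xyz')
E
python3 -c "
from h import *
plan(O+.071*X+.045*Z,RPY1); print(RPY1)"
```

```text
t 7.95 q [-0.17  0.17  1.09  0.    1.88 -0.17] pos [ 0.5841 -0.0452  0.298 ] rpy [-3.138e+00 -1.000e-03  1.571e+00] w 0.0137 F [-0.3 -0.3 -2.7] 29.99622881412506
TURN [-0.22 -7.86 -0.44] SHIFT [ 8.067 -1.584 -4.321]
[-3.14159265  0.78539816  1.61879288]
```

drive_tool(commands=[[0,0,0,-0.022,-0.786,-0.044],[0,0,0,-0.022,-0.786,-0.044],[0,0,0,-0.022,-0.786,-0.044],[0,0,0,-0.022,-0.786,-0.044],[0,0,0,-0.022,-0.786,-0.044],[0,0,0,-0.022,-0.786,-0.044],[0,0,0,-0.022,-0.786,-0.044],[0,0,0,-0.022,-0.786,-0.044],[0,0,0,-0.022,-0.786,-0.044],[0,0,0,-0.022,-0.786,-0.044],[0,0,0,0,0,0]])

```text
time: 9.32
tool_pos: [0.5836, -0.044, 0.2952]
ee_rot: [-3.134, 0.785, 1.627]
wrist_force: [0.6, 0.8, -3.0]
width: 0.0134
finger_force: 30.0
```

drive_tool(commands=[[0.62,-0.158,-0.62,0,0,0],[0.62,-0.158,-0.62,0,0,0],[0.62,-0.158,-0.62,0,0,0],[0.62,-0.158,-0.62,0,0,0],[0.62,-0.158,-0.62,0,0,0],[0.62,-0.158,-0.62,0,0,0],[0.62,-0.158,-0.62,0,0,0],[0.62,-0.158,-0.62,0,0,0],[0.62,-0.158,-0.62,0,0,0],[0.62,-0.158,-0.62,0,0,0],[0,0,0,0,0,0],[0,0,0,0,0,0]])

```text
time: 10.82
tool_pos: [0.5051, 0.3014, 0.2993]
ee_rot: [3.138, 0.786, 1.616]
wrist_force: [-0.2, -0.9, -2.9]
width: 0.0136
finger_force: 30.0
```

```bash
python3 -c "
from h import *
plan(O+.071*X+.045*Z,RPY1)
s=snap('wrist','w3.png');W=cloud(s)
import pickle; pickle.dump(s,open('w3.pkl','wb'))
"
```

```text
t 10.82 q [ 0.76  0.53  0.83 -0.73  2.21  0.39] pos [0.5051 0.3014 0.2993] rpy [3.138 0.786 1.616] w 0.0136 F [-0.2 -0.9 -2.9] 29.997451901435852
TURN [ 0.02  0.01 -0.02] SHIFT [ 1.904 -0.026  1.888]
```

View pics/w3.png

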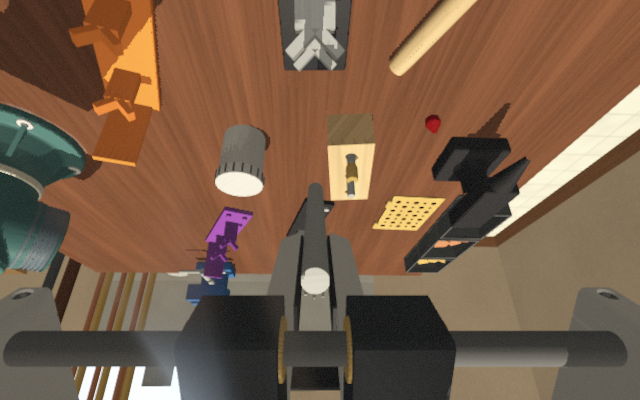

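Rod held straight in line with the tool, image (315,190)–(315,280); the V-block is at the top (315,40).

drive_tool(commands=[[0.475,0,0.475,0,0,0],[0.475,0,0.475,0,0,0],[0.475,0,0.475,0,0,0],[0.475,0,0.475,0,0,0],[0,0,0,0,0,0],[0,0,0,0,0,0]])

```text
time: 11.62
tool_pos: [0.5056, 0.3013, 0.1937]
ee_rot: [3.134, 0.785, 1.613]
wrist_force: [0.6, -0.2, -2.6]
width: 0.0136
finger_force: 30.0
```

```bash
cat > rv.py <<'E'
from h import *
plan(O+.061*X,RPY1)
for c in ('wrist','scene','top'):
    s=snap(c,f'r_{c}_{get_obs()["time"]:.1f}.png'); W=cloud(s); g=(W-O)@np.stack([X,Y,Z],1)
    m=(abs(g[...,1])<.02)&(g[...,2]>.025)&(g[...,2]<.07)&(g[...,0]>-.1)&(g[...,0]<.04)
    G=g[m]*1000
    if len(G)>5:
        print(c,len(G),'xmin',G[:,0].min().round(1))
        for lo in (-60,-30,0,20):
            k=G[(G[:,0]>lo)&(G[:,0]<lo+15)]
            if len(k)>3: print(lo,len(k),'y',k[:,1].min().round(1),k[:,1].max().round(1),'z',k[:,2].min().round(1),k[:,2].max().round(1))
E
python3 rv.py
```

```text
t 11.62 q [ 0.76  0.55  1.01 -0.65  2.06  0.54] pos [0.5056 0.3013 0.1937] rpy [3.134 0.785 1.613] w 0.0136 F [ 0.6 -0.2 -2.6] 29.99704420566559
TURN [ 0.03 -0.   -0.04] SHIFT [ 1.164 -0.039  0.271]
wrist 588 xmin -59.6
-60 54 y -7.5 5.7 z 37.9 44.1
-30 74 y -6.9 6.1 z 37.9 42.6
0 98 y -7.1 6.3 z 38.0 43.1
20 132 y -7.3 6.5 z 37.9 44.3
scene 226 xmin -67.9
-60 30 y -12.0 -2.8 z 38.4 52.1
-30 34 y -10.8 -1.8 z 38.6 52.3
0 32 y -11.1 -2.8 z 39.4 52.5
20 36 y -9.7 -2.5 z 39.3 52.2
top 122 xmin -65.8
-60 15 y -6.2 3.7 z 47.3 55.2
-30 16 y -5.4 4.1 z 47.9 54.1
0 21 y -8.1 4.4 z 45.1 54.8
20 20 y -7.6 5.1 z 44.1 54.8
```

drive_tool(commands=[[0.25,-0.015,0,0,0,0],[0.25,0,0,0,0,0],[0.25,0,0,0,0,0],[0.2,0,0,0,0,0],[0.1,0,0,0,0,0],[0,0,0.13,0,0,0],[0,0,0.13,0,0,0],[0,0,0,0,0,0],[0,0,0,0,0,0]])

```text
time: 12.9
tool_pos: [0.5035, 0.324, 0.1554]
ee_rot: [3.136, 0.786, 1.615]
wrist_force: [0.5, -0.4, -1.5]
width: 0.0134
finger_force: 30.0
```

```bash
sed -i 's/>.025)/>-.02)/; s/<.07)/<.03)/' rv.py; python3 rv.py
```

```text
t 12.9 q [ 0.79  0.61  1.   -0.63  2.04  0.6 ] pos [0.5035 0.324  0.1554] rpy [3.136 0.786 1.615] w 0.0134 F [ 0.5 -0.4 -1.5] 29.99703884124756
TURN [ 0.03  0.   -0.03] SHIFT [ 0.084 -0.015 -0.003]
wrist 74 xmin 30.3
20 24 y -20.0 19.2 z -7.4 -1.5
scene 433 xmin -90.8
-60 120 y -19.3 14.6 z -19.9 8.9
-30 31 y -9.8 -2.8 z -4.4 9.1
0 34 y -10.3 -0.9 z -3.5 9.4
20 36 y -19.9 -0.8 z -19.4 9.0
top 270 xmin -94.3
-60 62 y -18.3 20.0 z -18.5 13.6
-30 16 y -5.0 4.9 z 3.7 13.9
0 17 y -4.4 5.4 z 0.8 11.5
20 25 y -19.2 14.3 z -5.0 12.6
```

drive_tool(commands=[[0.04,0,0,0,0,0],[0.03,0,0,0,0,0],[0,0,0,0,0,0],[0,0,0,0,0,0]])

```text
time: 13.55
tool_pos: [0.5038, 0.3258, 0.1539]
ee_rot: [3.135, 0.787, 1.614]
wrist_force: [1.4, -1.8, 1.7]
width: 0.0135
finger_force: 30.0
```

```bash
python3 rv.py|head -2
```

```text
t 13.55 q [ 0.79  0.61  1.   -0.63  2.04  0.6 ] pos [0.5038 0.3258 0.1539] rpy [3.135 0.787 1.614] w 0.0135 F [ 1.4 -1.8  1.7] 29.996062517166138
TURN [ 0.03  0.01 -0.04] SHIFT [ 0.026 -0.024 -0.   ]
```

Contact with the V is light (about 3 N along its normal); release.

drive_tool(commands=[[0,0,0,0,0,0],[0,0,0,0,0,0],[0,0,0,0,0,0],[0,0,0,0,0,0],[0,0,0,0,0,0],[0,0,0,0,0,0],[0,0,0,0,0,0],[0,0,0,0,0,0],[0,0,0,0,0,0]], gripper=0.3)

```text
time: 14.82
tool_pos: [0.5034, 0.3262, 0.1532]
ee_rot: [3.137, 0.786, 1.616]
wrist_force: [-0.0, 0.0, -0.3]
width: 0.0659
finger_force: 0.0
```

```bash
cat > rest.py <<'E'
from h import *
for c in ('scene','top'):
    s=snap(c,f'q_{c}_{get_obs()["time"]:.1f}.png'); W=cloud(s); g=(W-O)@np.stack([X,Y,Z],1)*1000
    m=(abs(g[...,1])<12)&(g[...,2]>-8)&(g[...,2]<14)&(g[...,0]>-44)&(g[...,0]<28)
    G=g[m]; print(c,len(G))
    for lo in (-42,-20,0,12):
        k=G[(G[:,0]>lo)&(G[:,0]<lo+15)]
        if len(k)>3: print(lo,len(k),'y',k[:,1].min().round(1),k[:,1].max().round(1),'z',k[:,2].min().round(1),k[:,2].max().round(1))
    m=(abs(g[...,1])<9)&(g[...,2]>-8)&(g[...,2]<14)&(g[...,0]>55)&(g[...,0]<140); G=g[m]
    if len(G): print('top end',np.percentile(G[:,0],[50,90,97,100]).round(1),G[:,2].max())
plan(O+.2*X,RPY1)
E
python3 rest.py
```

```text
scene 148
-42 29 y -10.6 0.6 z -6.0 6.9
-20 33 y -9.3 -2.5 z -6.1 6.8
0 38 y -10.2 -2.3 z -6.8 7.0
12 26 y -9.1 -1.5 z -6.2 7.1
top end [78.8 95.4 97.3 99.3] 7.5615259827008625
top 77
-42 15 y -5.2 4.5 z 0.6 7.3
-20 16 y -4.7 4.7 z 0.4 9.9
0 15 y -4.3 5.3 z 3.0 9.6
12 16 y -4.2 5.4 z 2.2 10.9
top end [80.  96.1 98.4 99.2] 10.713038342589858
t 14.93 q [ 0.79  0.61  1.   -0.63  2.04  0.6 ] pos [0.5034 0.3262 0.1532] rpy [3.137 0.786 1.616] w 0.0657 F [ 0.5 -0.2  0.5] 0.0
TURN [ 0.03  0.01 -0.02] SHIFT [ 0.006 -0.013 -3.48 ]
```

Mandrel is seated (top end at about 98 mm, axis within 1 mm). Withdraw out of the V's mouth, then turn for the side grasp.

drive_tool(commands=[[-0.3,0,0,0,0,0],[-0.6,0,0,0,0,0],[-0.8,0,0,0,0,0],[-0.8,0,0,0,0,0],[-0.75,0,0,0,0,0],[0,0,0,0,0,0]])

```text
time: 15.68
tool_pos: [0.5081, 0.2329, 0.2491]
ee_rot: [3.128, 0.782, 1.607]
wrist_force: [-0.2, 0.1, -0.6]
width: 0.0656
finger_force: 0.0
```

drive_tool(commands=[[0,0,0,0,0.9,0],[0,0,0,0,0.9,0],[0,0,0,0,0.9,0],[0,0,0,0,0.9,0],[0,0,0,0,0.9,0],[0,0,0,0,0.9,0],[0,0,0,0,0.9,0],[0,0,0,0,0.9,0],[0,0,0,0,0.9,0],[0,0,0,0,0.9,0],[0,0,0,0,0.9,0],[0,0,0,0,0.9,0],[0,0,0,0,0.9,0],[0,0,0,0,0.9,0],[0,0,0,0,0.9,0],[0,0,0,0,0.9,0],[0,0,0,0,0.9,0],[0,0,0,0,0.4,0],[0,0,0,0,0,0]])

```text
time: 18.05
tool_pos: [0.5073, 0.2342, 0.2443]
ee_rot: [3.14, -0.784, 1.62]
wrist_force: [0.2, 0.4, 0.6]
width: 0.0659
finger_force: 0.0
```

```bash
cat >> h.py <<'E'
R2=np.stack([X,-Y,-Z],1); RPY2=Ro.from_matrix(R2).as_euler('xyz')
E
python3 rest.py; python3 -c "
from h import *
plan(O+.006*X+.03*Z,RPY2);snap('scene','s5.png')"
```

```text
scene 148
-42 28 y -9.5 0.1 z -5.7 6.8
-20 35 y -10.7 -0.8 z -5.9 6.8
0 36 y -10.5 0.1 z -6.8 6.9
12 24 y -9.7 0.1 z -6.0 6.8
top end [82.5 97.3 98.  98.8] 7.205449562293465
top 79
-42 14 y -5.3 4.6 z 0.8 9.9
-20 17 y -4.9 4.9 z 1.2 10.1
0 15 y -4.3 5.3 z 3.2 10.3
12 17 y -7.4 5.2 z -1.7 11.3
top end [ 80.2  97.   98.2 100. ] 12.536420553400461
t 18.15 q [-0.13  0.04  1.55  0.77  1.69 -0.14] pos [0.5075 0.2348 0.2455] rpy [ 3.136 -0.783  1.624] w 0.0657 F [ 0.3 -1.  -0.4] 0.0
TURN [ 4.000e-02 -1.569e+01  1.000e-02] SHIFT [ 3.257 -0.008 -3.465]
t 18.15 q [-0.13  0.04  1.55  0.77  1.69 -0.14] pos [0.5075 0.2348 0.2455] rpy [ 3.136 -0.783  1.624] w 0.0657 F [ 0.3 -1.  -0.4] 0.0
TURN [0.02 0.02 0.03] SHIFT [-1.385 -0.008  2.507]
```

View pics/s5.png

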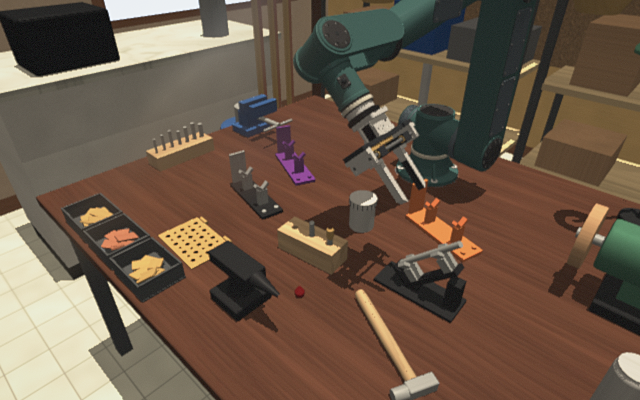

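The mandrel lies in the V-block (425,258); gripper is poised at (400,165) square to it, bystanders undisturbed.

drive_tool(commands=[[-0.462,0,0.6,0,0,0.03],[-0.462,0,0.6,0,0,0],[-0.462,0,0.6,0,0,0],[0,0,0.6,0,0,0],[0,0,0.5,0,0,0],[0,0,0.4,0,0,0],[0,0,0.3,0,0,0],[0,0,0.1,0,0,0],[0,0,0,0,0,0],[0,0,0,0,0,0]])

```text
time: 19.45
tool_pos: [0.5052, 0.2993, 0.1018]
ee_rot: [3.138, -0.784, 1.619]
wrist_force: [0.4, 0.6, -0.1]
width: 0.0658
finger_force: 0.0
```

```bash
python3 -c "
from h import *
plan(O+.006*X-.018*Z,RPY2)"
```

```text
t 19.45 q [-0.01  0.15  1.72  0.8   1.39 -0.26] pos [0.5052 0.2993 0.1018] rpy [ 3.138 -0.784  1.619] w 0.0658 F [ 0.4  0.6 -0.1] 0.0
TURN [0.03 0.02 0.  ] SHIFT [ 0.014 -0.028  0.024]
```

drive_tool(commands=[[0,-0.02,0,0,0,0],[0,0,0,0,0,0],[0,0,0,0,0,0],[0,0,0,0,0,0],[0,0,0,0,0,0],[0,0,0,0,0,0],[0,0,0,0,0,0],[0,0,0,0,0,0],[0,0,0,0,0,0],[0,0,0,0,0,0]], gripper=1)

```text
time: 20.7
tool_pos: [0.5052, 0.2993, 0.1016]
ee_rot: [3.136, -0.783, 1.619]
wrist_force: [5.0, -0.5, -0.4]
width: 0.013
finger_force: 30.0
```

```bash
python3 - <<'E'
from h import *
plan(O+.006*X-.018*Z,RPY2)
# jig from wrist view w2 + fixed views
from m import A,B,a,b,box
import pickle
w=pickle.load(open('w2.pkl','rb'));W=cloud(w)
for n,s,C in(('S',a,A),('T',b,B),('W',w,W)):
    for nm,(y0,y1,z0,z1) in dict(base=(-.43,-.16,.007,.017),post1=(-.29,-.22,.06,.095),post2=(-.38,-.31,.06,.095),plate=(-.43,-.385,.08,.12)).items():
        m=box(C,.455,.58,y0,y1,z0,z1)
        if m.sum()<8: print(n,nm,m.sum());continue
        p=C[m][:,:2].astype(np.float32)*1000; r=cv2.minAreaRect(p); q=cv2.boxPoints(r); e=max((q[1]-q[0],q[2]-q[1]),key=np.linalg.norm)
        print(n,nm,m.sum(),np.round(r[0],1),np.round(r[1],1),np.degrees(np.arctan2(e[1],e[0])).round(1))
E
```

```text
t 20.7 q [-0.01  0.15  1.72  0.8   1.39 -0.26] pos [0.5052 0.2993 0.1016] rpy [ 3.136 -0.783  1.619] w 0.013 F [ 5.  -0.5 -0.4] 29.999206066131592
TURN [0.05 0.02 0.  ] SHIFT [ 0.018 -0.027  0.02 ]
S base 683 [ 518.1 -291.9] [225.7  71.2] 77.4
S post1 82 [ 528.3 -243.3] [18.6 43.8] -10.7
S post2 66 [ 507.3 -340.4] [20.7 40.8] -15.9
S plate 156 [ 493.5 -397. ] [14.3 51.5] -10.0
T base 1002 [ 513.7 -288.5] [254.7 114.1] 89.3
T post1 67 [ 527.  -244.9] [14.9 43.6] -14.0
T post2 69 [ 505.2 -342.2] [15.5 44. ] -11.3
T plate 82 [ 492.5 -399.5] [11.  49.9] -13.6
W base 2459 [ 517.  -282.3] [201.7  70. ] 77.3
W post1 111 [ 525.8 -246. ] [14.7 44.1] -11.8
W post2 0
W plate 0
```

drive_tool(commands=[[0,0,-0.3,0,0,0],[0,0,-0.5,0,0,0],[0,0,-0.6,0,0,0],[0,0,-0.7,0,0,0],[0,0,-0.7,0,0,0],[0,0,-0.7,0,0,0],[0,0,0,0,0,0],[0,0,0,0,0,0]])

```text
time: 21.7
tool_pos: [0.5073, 0.201, 0.1991]
ee_rot: [-3.139, -0.784, 1.616]
wrist_force: [0.5, 0.9, -3.1]
width: 0.0129
finger_force: 30.0
```

```bash
python3 -c "
from h import *
plan([.516,-.22,.26],[np.pi,0,np.radians(77.4)])"
```

```text
t 21.7 q [-0.2   0.07  1.61  0.76  1.67 -0.25] pos [0.5073 0.201  0.1991] rpy [-3.139 -0.784  1.616] w 0.0129 F [ 0.5  0.9 -3.1] 29.999535977840424
TURN [-1.06 -7.79  2.52] SHIFT [-10.225   2.509  -1.522]
```

drive_tool(commands=[[0,0,0,-0.106,-0.779,0.252],[0,0,0,-0.106,-0.779,0.252],[0,0,0,-0.106,-0.779,0.252],[0,0,0,-0.106,-0.779,0.252],[0,0,0,-0.106,-0.779,0.252],[0,0,0,-0.106,-0.779,0.252],[0,0,0,-0.106,-0.779,0.252],[0,0,0,-0.106,-0.779,0.252],[0,0,0,-0.106,-0.779,0.252],[0,0,0,-0.106,-0.779,0.252],[0,0,-0.8,0,0,0],[0,0,-0.8,0,0,0],[0,0,0,0,0,0]])

```text
time: 23.32
tool_pos: [0.5083, 0.2022, 0.2658]
ee_rot: [3.137, -0.003, 1.352]
wrist_force: [-0.2, 0.7, -2.2]
width: 0.0131
finger_force: 30.0
```

```bash
python3 -c "
from h import *
plan([.42,-.20,.27],[np.pi,0,np.radians(77.4)])"
```

```text
t 23.32 q [0.27 0.07 1.27 0.   1.8  0.49] pos [0.5083 0.2022 0.2658] rpy [ 3.137e+00 -3.000e-03  1.352e+00] w 0.0131 F [-0.2  0.7 -2.2] 29.998583793640137
TURN [ 0.05 -0.03  0.01] SHIFT [-10.294   0.038  -0.104]
```

drive_tool(commands=[[-0.86,0,0,0,0,0],[-0.86,0,0,0,0,0],[-0.86,0,0,0,0,0],[-0.86,0,0,0,0,0],[-0.86,0,0,0,0,0],[-0.86,0,0,0,0,0],[-0.86,0,0,0,0,0],[-0.86,0,0,0,0,0],[-0.86,0,0,0,0,0],[-0.86,0,0,0,0,0],[-0.86,0,0,0,0,0],[-0.86,0,0,0,0,0],[0,0,0,0,0,0]])

```text
time: 24.95
tool_pos: [0.4166, -0.2027, 0.2609]
ee_rot: [-3.139, -0.003, 1.347]
wrist_force: [0.5, 0.4, -3.0]
width: 0.0129
finger_force: 30.0
```

```bash
cat > jf.py <<'E'
from m import *
from scipy.optimize import least_squares
w=snap('wrist','w6.png');pickle.dump(w,open('w6.pkl','wb'));W=cloud(w)
w2=pickle.load(open('w2.pkl','rb'))
def fr(p,P):
    d=np.array([np.cos(p[2]),np.sin(p[2]),0]); e=np.array([-d[1],d[0],0])
    return (P-[p[0],p[1],0])@np.stack([d,e,[0,0,1]],1)
for n,sets in (('S',[(a,A)]),('T',[(b,B)]),('W',[(w,W)]),('all',[(a,A),(b,B),(w,W),(w2,cloud(w2))])):
    P=np.vstack([C[box(C,.46,.57,-.42,-.18,.05,.12)] for s,C in sets])
    p=np.array([.516,-.2935,np.radians(-102.6)])
    for i in range(6):
        g=fr(p,P); r=g[:,2]-abs(g[:,1])-.0651
        k=(abs(r)<.005)&(abs(g[:,1])<.016)&(abs(g[:,1])>.002)&(abs(abs(g[:,0])-.05)<.007)
        # notch surface: z=75mm-9.9+|y|
        f=lambda q:(lambda g:(g[:,2]-abs(g[:,1])-.0651)*500)(fr(np.r_[p[:2]+q[0]*np.array([-np.sin(p[2]),np.cos(p[2])]),p[2]+q[1]],P[k]))
        if k.sum()<8: break
        q=least_squares(f,[0,0],loss='soft_l1').x; p=np.r_[p[:2]+q[0]*np.array([-np.sin(p[2]),np.cos(p[2])]),p[2]+q[1]]
    g=fr(p,P); t=(abs(g[:,1])<.02)&(abs(g[:,2]-abs(g[:,1])-.0651)<.004)
    for lo,hi in((-.075,-.03),(.03,.075)):
        x=g[t&(g[:,0]>lo)&(g[:,0]<hi)][:,0]; print(len(x),np.percentile(x,[3,97]).round(4) if len(x)>4 else '',end=' ')
    print(n,k.sum(),p[:2].round(4),np.degrees(p[2]).round(2))
E
python3 jf.py; python3 -c "
from h import *
W=cloud(__import__('pickle').load(open('w6.pkl','rb'))); o=get_obs(); R=Ro.from_euler('xyz',o['ee_rot']).as_matrix()
g=(W-o['tool_pos'])@R*1000
m=(abs(g[...,1])<25)&(g[...,2]>-40)&(g[...,2]<10)&(abs(g[...,0])<130); G=g[m]
for lo in range(-120,120,20):
    k=G[(G[:,0]>lo)&(G[:,0]<lo+20)]
    if len(k)>3: print(lo,len(k),k.min(0).round(1),k.max(0).round(1))
plan([.516,-.2935,.11],[np.pi,0,np.radians(77.4)])"
```

```text
40 [-0.0588 -0.0424] 30 [0.0379 0.0567] S 42 [ 0.5159 -0.2935] -103.3
42 [-0.0567 -0.0424] 40 [0.0435 0.0566] T 69 [ 0.5161 -0.2935] -102.67
417 [-0.0558 -0.0422] 353 [0.0441 0.0577] W 566 [ 0.5149 -0.2932] -102.72
582 [-0.0561 -0.0421] 428 [0.0438 0.0576] all 718 [ 0.515  -0.2933] -102.75
-100 123 [-89.2  -7.1 -23.4] [-80.    4.1 -18.1]
-80 493 [-79.8  -8.3 -24.7] [-62.3   5.3 -17.4]
-60 21 [-42.7  -7.9 -21.9] [-40.    5.  -18.3]
-40 784 [-39.9  -8.3 -24.9] [-20.    5.7 -15.8]
-20 924 [-20.   -8.2 -36.3] [ -0.    5.5 -17.3]
0 2472 [  0.  -20.1 -40. ] [20.  17.5  1.1]
20 1079 [ 20.   -8.2 -25.3] [ 40.    5.7 -16.5]
40 1176 [ 40.   -8.2 -24.9] [ 60.    5.5 -16.5]
60 1320 [ 60.   -8.1 -25.9] [ 79.9   5.7 -15.9]
80 787 [ 80.3  -8.2 -24.8] [ 91.    5.6 -15.6]
t 25.0 q [-0.57 -0.11  1.46  0.    1.8  -0.35] pos [ 0.417  -0.2016  0.2614] rpy [-3.140e+00 -3.000e-03  1.349e+00] w 0.0128 F [-0.5  0.6 -2.6] 29.99881535768509
TURN [-0.02 -0.03 -0.02] SHIFT [-1.702  2.916  3.784]
```

View pics/w6.png

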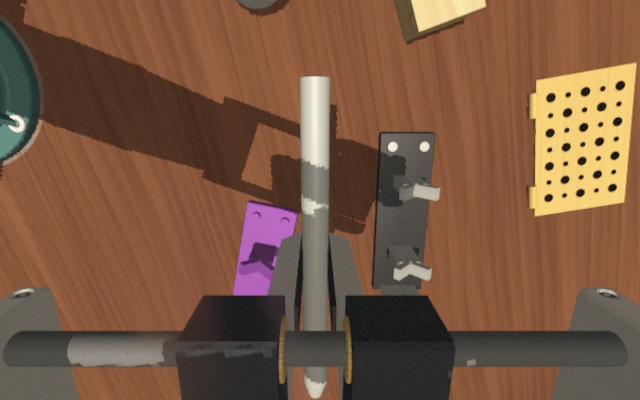

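View: jig at (405,210) with notches at (420,190) and (410,268), rod level, plain end at (315,80), aligned with jig; purple decoy left.

drive_tool(commands=[[-0.35,0.58,0,0,0,0],[-0.35,0.58,0,0,0,0],[-0.35,0.58,0,0,0,0],[-0.35,0.58,0,0,0,0],[-0.35,0.58,0,0,0,0],[0,0,0.8,0,0,0],[0,0,0.8,0,0,0],[0,0,0.8,0,0,0],[0,0,0.8,0,0,0],[0,0,0.5,0,0,0],[0,0,0,0,0,0],[0,0,0,0,0,0]])

```text
time: 26.5
tool_pos: [0.5168, -0.2949, 0.1168]
ee_rot: [3.138, -0.001, 1.352]
wrist_force: [-0.6, -0.4, -1.5]
width: 0.0131
finger_force: 30.0
```

```bash
python3 -c "
from h import *
plan([.5158,-.2953,.058],[np.pi,0,1.3483])"
```

```text
t 26.5 q [-0.62  0.22  1.4   0.    1.52 -0.4 ] pos [ 0.5168 -0.2949  0.1168] rpy [ 3.138e+00 -1.000e-03  1.352e+00] w 0.0131 F [-0.6 -0.4 -1.5] 29.998714327812195
TURN [ 0.04 -0.01  0.03] SHIFT [-0.014 -0.023  1.471]
```

drive_tool(commands=[[-0.01,-0.02,0.4,0,0,0],[0,0,0.4,0,0,0],[0,0,0.3,0,0,0],[0,0,0.2,0,0,0],[0,0,0.1,0,0,0],[0,0,0,0,0,0],[0,0,0,0,0,0]])

```text
time: 27.38
tool_pos: [0.5159, -0.2961, 0.061]
ee_rot: [3.138, -0.0, 1.35]
wrist_force: [0.8, -0.9, -2.6]
width: 0.0135
finger_force: 30.0
```

```bash
python3 -c "
from h import *
plan([.5158,-.2953,.057],[np.pi,0,1.3483])"
```

```text
t 27.38 q [-0.62  0.25  1.47  0.    1.41 -0.4 ] pos [ 0.5159 -0.2961  0.061 ] rpy [ 3.138 -0.     1.35 ] w 0.0135 F [ 0.8 -0.9 -2.6] 29.99871164560318
TURN [ 0.04 -0.    0.02] SHIFT [ 0.02  -0.008  0.1  ]
```

drive_tool(commands=[[0,0,0.05,0,0,0],[0,0,0.03,0,0,0],[0,0,0,0,0,0],[0,0,0,0,0,0]])

```text
time: 27.88
tool_pos: [0.5157, -0.296, 0.0574]
ee_rot: [3.138, -0.001, 1.35]
wrist_force: [0.9, 0.5, -1.6]
width: 0.0132
finger_force: 30.0
```

drive_tool(commands=[[0,0,0.03,0,0,0],[0,0,0,0,0,0],[0,0,0,0,0,0]])

```text
time: 28.25
tool_pos: [0.5158, -0.296, 0.0573]
ee_rot: [3.138, -0.0, 1.35]
wrist_force: [-2.1, 1.7, 6.3]
width: 0.013
finger_force: 30.0
```

Contact: about 8 N upward. Release.

drive_tool(commands=[[0,0,0,0,0,0],[0,0,0,0,0,0],[0,0,0,0,0,0],[0,0,0,0,0,0],[0,0,0,0,0,0],[0,0,0,0,0,0],[0,0,0,0,0,0],[0,0,0,0,0,0]], gripper=0.3)

```text
time: 29.25
tool_pos: [0.5156, -0.2959, 0.056]
ee_rot: [3.139, -0.001, 1.35]
wrist_force: [0.2, -0.5, 0.1]
width: 0.0657
finger_force: 0.0
```

drive_tool(commands=[[0,0,-0.3,0,0,0],[0,0,-0.6,0,0,0],[0,0,-0.8,0,0,0],[0,0,-0.9,0,0,0],[0,0,-0.9,0,0,0],[0,0,-0.9,0,0,0],[0.5,-0.9,0,0,0,0],[0.5,-0.9,0,0,0,0],[0.5,-0.9,0,0,0,0],[0,0,0,0,0,0],[0,0,0,0,0,0]])

```text
time: 30.62
tool_pos: [0.4233, -0.2141, 0.2327]
ee_rot: [3.137, 0.0, 1.35]
wrist_force: [-0.1, -0.6, 0.2]
width: 0.0657
finger_force: 0.0
```

```bash
python3 - <<'E'
from h import *
print(get_obs()['time'],get_obs()['wrist_force'])
J=np.array([.515,-.294,0]);p=np.radians(-102.75);d=np.array([np.cos(p),np.sin(p),0]);e=np.array([-d[1],d[0],0])
for c in('wrist','scene','top'):
    s=snap(c,f'f_{c}.png');g=(cloud(s)-J)@np.stack([d,e,[0,0,1]],1)*1000
    for nm,lo,hi in(('all',-120,102),('mid',-40,40),('neg',-100,-62),('pos',62,100)):
        m=(abs(g[...,1])<12)&(g[...,2]>66)&(g[...,2]<95)&(g[...,0]>lo)&(g[...,0]<hi);G=g[m]
        if len(G)>3: print(c,nm,len(G),np.percentile(G,[2,98],axis=0).round(1).tolist())
i=cv2.imread('pics/f_scene.png')[130:230,190:350];j=cv2.imread('pics/f_wrist.png')
cv2.imwrite('pics/fin.png',np.hstack([cv2.resize(i,(480,300)),cv2.resize(j,(320,200))[:, :].repeat(1,0) if 0 else cv2.copyMakeBorder(cv2.resize(j,(320,200)),0,100,0,0,0)]))
E
```

```text
30.625 [-0.14299703 -0.63461577  0.24360287]
wrist all 1727 [[-89.2, -8.9, 71.6], [43.4, 11.0, 82.1]]
wrist mid 838 [[-38.5, -7.4, 74.1], [33.4, 5.3, 82.1]]
wrist neg 411 [[-90.2, -7.5, 72.1], [-62.9, 5.3, 82.2]]
scene all 226 [[-91.8, -11.4, 68.4], [101.8, 11.0, 88.0]]
scene mid 78 [[-36.9, -2.7, 71.1], [38.6, 9.4, 82.1]]
scene neg 48 [[-93.5, -4.4, 68.4], [-64.2, 9.1, 81.2]]
scene pos 20 [[63.8, -7.7, 73.9], [99.7, 9.0, 89.6]]
top all 147 [[-89.6, -11.3, 67.8], [84.7, 10.5, 86.7]]
top mid 5 [[37.9, -2.3, 74.6], [39.6, 7.3, 88.9]]
top neg 40 [[-90.9, -5.7, 70.2], [-63.0, 6.8, 85.5]]
top pos 31 [[62.7, -5.6, 74.3], [86.0, 7.4, 85.6]]
```

View pics/fin.png

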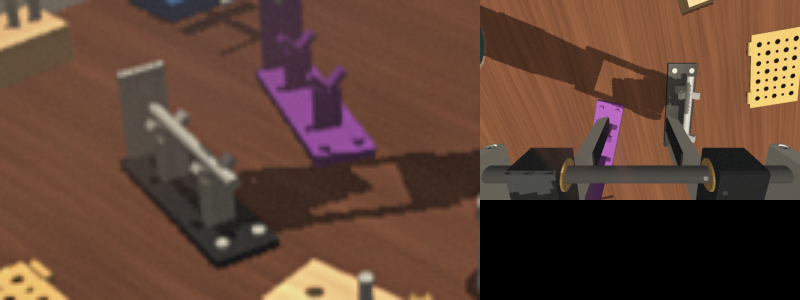

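The mandrel lies level in both notches, its ends at about -91 and +89 mm, top at 82 mm, point at the end plate. The gripper is clear.

```bash
python3 -c "
from bench import close_job
print(close_job())"
```

```text
the job is handed in; nothing more can be done
None
```

The mandrel was set in the V-block, regrasped by its middle and laid level in the black jig, centred to about 1 mm with its point towards the end plate; the gripper is clear, and the job was handed in just after 30.6 s, though `close_job()` returned no verdict.

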